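# Feel the hold-down gap with a tapered gauge

### The arm

A 7-joint arm with a two-finger parallel gripper is mounted at the origin on the work surface. World frame = base frame: x ahead of the robot, y to its left, z up, the work surface at z = 0. Lengths are in mm, angles in rad, forces in N, time in s.
With the tool pointing down it reaches from about 425 to 875 mm from the base axis. Payload 8.4 kg.
Tool frame: the origin (TCP) lies between the finger pads; the fingertips stand ahead of it and the grasp point (between the pads) lies 6 mm ahead of it (ctrl.finger_overhang is the z of the fingertips in the tool frame, in mm); z points along the fingers, y is the direction in which the jaws open and shut (so a half turn about z gives the same grasp; the last joint's range is limited). The gripper opens to 87 mm and grips with 3 to 60 N. Pads are 19 mm wide; open, the fingers measure 117 mm over their backs; the gripper's body (75 mm by 190 mm) begins 51 mm behind the grasp point.
Start: joints at [1.249, 0.333, 0.04, 1.465, -0.013, 1.343, -0.059], TCP at [143.604, -633.91, 224.546] pointing down, gripper open.
Joint ranges: [-2.58, 2.58], [-0.38, 2.09], [-1.3, 1.39], [0.25, 2.4], [-1.5, 4.64], [0.08, 2.09], [-2.65, 2.65]. Speed limits (rad/s): [2.22, 2.22, 2.79, 2.79, 3.14, 3.14, 3.14].

### API

Orientations are given as a unit quaternion [w, x, y, z].
In Python, from plant import ctrl gives the robot as it stands.
- The arm moves only by the tool jog_arm, never from a script. Its argument "plan" is a list of rows, each a list of 2 entries, a list of its own where there are three numbers: the shift along the world's x, y, z in m, then the turn about the world's z in rad. A call has 1 to 8 rows; each row shifts and turns the commanded pose from where the row before left it; what a row does not reach is not made up. A row lasts 1/10 s, in which the tool goes at most 50 mm and 8.59 degrees, less where a joint would pass 70% of its speed; a pose out of reach is approached as far as the arm can. A call with a gripper value outside its range is refused whole. "jaw" is the closure, from 0 (fully open) to 1 (shut), set as the call begins (left out, the last holds). The fingers move at their own pace and stop on an object; "squeeze" is the grip in N (left out, the last holds). Time passes only in rows, so rows that do not move let the fingers close. It gives the time, the measured TCP pose, the force and the opening at its end, in the units of the state.
- ctrl.get_obs(): the state, without advancing time (a new reading comes with each control period).
- ctrl.read_camera(name): name is "scene" or "top" or "wrist"; returns (picture, depth): 420x560x3 uint8, red, green, blue; 420x560 float32, mm along the optical axis (not along the pixel's ray), 0 where there is no reading.
- ctrl.camera_info(name): a dict with "fx", "fy", "cx", "cy" (pixels), "R" (3x3) and "t" (3): a world point X has camera coordinates R X + t; the wrist camera has in their place "hand_eye" (4x4, takes a point from camera to tool coordinates, whose origin is the TCP and whose axes are the flange's). Camera axes: x right, y down, z forward; pixel columns grow to the right and rows downward; lengths in mm; the calibration is good to about 2 mm. A picture is of the moment at which its call begins: read the wrist's pose just before it. camera_info takes no time and is no camera call.
- ctrl.hand_in(): hands the job in, once; it reports no verdict.
Trained networks look in the newest picture that a camera, given by its name, has taken for a name from the list of things; names that differ only in an ending like _2 or _b are one class to them, and where a whole thing is asked for, a point or a joint stands for the part that bears it (a point fixed in the world has none). Each returns a list of dicts, best first, with "p" (0 to 1); they miss things now and then, are a little off and sometimes report something else, mostly with a low value. They report only what shows in the picture. A call takes as long as a camera call. They do not tell look-alikes from the thing itself.
- ctrl.find_in(thing, camera): "rect" ([left, top, width, height] in pixels, round what is visible of it).
- ctrl.trace(thing, camera): "pixels" (420x560 bool, what is visible of it) and "rect" ([left, top, width, height] in pixels, round what is visible of it).
The state is a dict: "time": time; "joint_pos": joint angles; "qd": joint speeds; "effort": joint torques, N m; "eef_pos": TCP position; "eef_rot": TCP orientation; "wrist_force": force on the tool from outside, world axes, zero at the start; "ft_torque": the same for the moment, N m; "width": finger opening in mm.
Only numpy, scipy, OpenCV 4.12 (cv2) and the standard library are available. Lean on these libraries where they do the work, as an engineer would, in place of code of your own. Each camera call takes 0.05 s, during which the arm holds its last target. There are 200 camera calls.

### The job

Push the white plate (the wide one in front of the aluminium channel) along the bench into the channel until its end is fully home against the stop, under the blue sprung shoe. Then take the tapered gauge by its red handle and slide its thin brass end straight in, flat on the plate, between plate and shoe until it drags snugly: the shoe just begins to lift, a millimetre or so and less than three. Finish while still gripping the handle, holding the gauge still at that depth, with the plate still home; leave everything else on the bench where it is.

Things in the scene. Friction and masses are not known exactly. Their poses are not given: they have to be found in the camera images.
- channel: Aluminium guide channel fixed to the bench. Origin: middle of the stop's inner face, at bench level. +x is the direction in which plate and gauge go in (towards the stop), z up; open end at -x. Rails 12 mm high from x = -100 mm to 0, 95 mm apart inside (2.5 mm play each side of the plate), flaring to about 135 mm apart at x = -145 mm. Stop bar 135 mm wide, 16 mm high.
- head: Grey hold-down head fixed over the channel, same axes: column behind the stop (x = 19 to 53 mm, 60 mm wide, about 95 mm tall with its knob), with an arm 40 mm wide reaching back over the channel to x = -55 mm at 67 to 83 mm height, which carries the blue shoe. Origin: above or at the channel's origin, 0 to 2 mm up.
- shoe_lip (a point): Middle of the front lower edge of the blue shoe (flat, 70 mm across the channel, 60 mm along it, 10 mm thick), at channel x = -68 mm, y = 0. Flat underside from here to channel x = -8 mm, at rest 23.3 to 25.3 mm above the bench (varies by run): 3.3 to 5.3 mm above the plate's top. A rising lead-in lip sticks out 12 mm ahead of it.
- shoe (a joint): How far the blue shoe is lifted from its rest, in m: 0 resting at its lower end, grows upward, at most 0.012. Sprung down: about 2.2 N to start lifting, then 2 N more per mm.
- plate: Plain white plastic plate lying flat on the bench, 180 (its x) x 90 (its y) x 20 mm thick, about 0.33 kg, loose. Origin: centre of its underside. It starts 70 to 120 mm short of home, roughly in line with the channel, +x end towards the stop. Home: its centre is at channel x = -90 mm, its rear end at -180 mm.
- gauge: Tapered gap gauge lying on the bench: red block handle 45 (x) x 22 (y) x 45 mm tall, brass wedge blade 25 mm wide sticking out to +x. Origin: on the flat underside, under the handle's centre. Blade 2 mm thick at the tip (x = 107 mm), 1 mm thicker per 10 mm, 10 mm at x = 27 mm. 0.13 kg. Grip the handle across its 22 mm width from above, about 27 mm up.
- gauge_tip (a point): Middle of the blade's thin tip, on its underside, 107 mm from the gauge's origin along its +x. Slid flat on the plate, the blade first touches the shoe with the tip 13 to 33 mm past the shoe's lip; each further 10 mm lifts the shoe 1 mm. The drag then felt is some 3 to 12 N.
- tape_measure: Tape measure standing on its edge, black with yellow discs, 75 x 42 x 62 mm. Bystander.
- offcut: Small white plastic offcut lying flat, 130 x 70 x 20 mm (NOT the plate to push). Bystander.
- masking_tape: Roll of cream masking tape lying flat, 100 mm across, 36 mm high. Bystander.
- oak_block: Brown wood block, 100 x 50 x 35 mm. Bystander.
- glue: White bottle with orange cap and green label, 56 mm across, 140 mm tall. Bystander.
- screwdriver: Screwdriver lying on the bench. Bystander.
Things that resemble listed ones, but are neither listed nor needed, are in the scene too. What is shaped like the gauge but green or purple is not meant.

How it is judged (in metres and radians):
On the way, in this order (a step that is already met when the one before it is completed fails the run):
1. the white plate is pushed home: against the stop, square in the channel (x of plate in the frame of channel between -0.095 and -0.085 m and y of plate in the frame of channel between -0.008 and 0.008 m and angle between the x axis of plate and the x axis of channel, either way round below 0.06 rad and height (world z) of plate between -0.003 and 0.004 m), for 0.2 s.
2. the gauge, held by its handle, drags between plate and shoe (all of step 1 and value of joint shoe between 0.0003 and 0.003 m and contact force between gauge and shoe above 1.5 N and contact force between gauge and plate above 1 N and x of gauge_tip in the frame of shoe_lip above 0.01 m and y of gauge_tip in the frame of shoe_lip between -0.022 and 0.022 m and angle between the x axis of gauge and the x axis of channel, either way round below 0.15 rad and angle between gauge's own z axis and vertical below 0.1 rad and contact force between the fingers and gauge above 3 N and linear speed of each of gauge, plate below 0.01 m/s), for 0.3 s.
At the end, for the whole second after the job is handed in: Plate home (5 mm from stop, 8 mm off middle, 0.06 rad); held gauge (grip over 3 N) still, flat on it (over 1 N, 0.1 rad), straight (0.15 rad), tip 10 mm or more past the lip, within 22 mm of its middle, pressing the shoe over 1.5 N and lifting it 0.3 to 3 mm (all of step 2); the arm keeps its last pose, push and grip.
It fails at once if the shoe is forced up by more than 6 mm (value of joint shoe above 0.006 m).
It fails at once if a bystander is moved by more than 30 mm (distance of any of tape_measure, offcut, masking_tape, oak_block, glue, screwdriver from where it was at the start of the episode above 0.03 m).
It also fails if it takes over 59 s, if anything falls off the work surface, if the arm or the gripper's body presses on something with over 40 N, if the wrist force passes 120 N, or if a joint passes its speed limit or range.

## Working session

There is one attempt and no reset: what is moved stays moved. The work goes in short steps, Python scripts to look and compute and a tool call to move; the robot and the scene stay as the last step left them, time stands still between calls to the robot, and variables do not carry over. Pictures are saved under pics/ and viewed, about 8 in all and at most 12, crops included, and the job is handed in when it is done.

Besides the shell and the picture viewer there is one more tool, called in YAML: its name, and indented under it one key for each argument. jog_arm: Moves the arm, as the interface text tells. Its arguments: {"type":"object","properties":{"plan":{"type":"array"},"jaw":{"type":"number"},"squeeze":{"type":"number"}},"required":["plan"]}

```bash
mkdir -p pics; cat > h.py <<'E'
import numpy as np, cv2
from plant import ctrl
def save(n,im): cv2.imwrite('pics/'+n+'.png',cv2.cvtColor(im,cv2.COLOR_RGB2BGR))
def world(cam,depth,mask=None,obs=None):
    c=ctrl.camera_info(cam); v,u=np.nonzero((depth>0) if mask is None else (mask&(depth>0)))
    z=depth[v,u]; P=np.c_[(u-c['cx'])/c['fx']*z,(v-c['cy'])/c['fy']*z,z]
    if 'R' in c: return (P-np.array(c['t']).ravel())@np.array(c['R']),u,v
    from scipy.spatial.transform import Rotation as Ro
    H=np.array(c['hand_eye']); T=P@H[:3,:3].T+H[:3,3]; q=obs['eef_rot']
    return Ro.from_quat([q[1],q[2],q[3],q[0]]).apply(T)+np.array(obs['eef_pos']),u,v
E
python3 - <<'E'
from h import *
o=ctrl.get_obs(); print({k:np.round(v,3) for k,v in o.items()}, ctrl.finger_overhang)
a,d=ctrl.read_camera('top'); b,d2=ctrl.read_camera('scene'); 
np.savez('f.npz',a=a,d=d,b=b,d2=d2)
save('t1',a);save('s1',b)
for t in ['plate','gauge','channel','head','shoe_lip','offcut']:
  for r in ctrl.trace(t,'top')[:3]:
    P,u,v=world('top',d,r['pixels']); 
    print(t,round(r['p'],2),r['rect'],np.round(np.median(P,0)),np.round(np.percentile(P,[2,98],axis=0)).tolist() if len(P) else '')
E
```

```text
{'time': np.float64(0.0), 'joint_pos': array([ 1.249,  0.334,  0.04 ,  1.466, -0.013,  1.343, -0.058]), 'qd': array([ 0.001, -0.   ,  0.002, -0.002,  0.001,  0.   , -0.   ]), 'effort': array([ 0.0000e+00, -6.5637e+01,  1.3350e+00, -4.0381e+01, -6.0000e-02,
        4.5000e-02,  0.0000e+00]), 'eef_pos': array([ 143.48 , -633.471,  223.634]), 'eef_rot': array([-0.001,  0.994,  0.111, -0.   ]), 'wrist_force': array([-1.117,  0.123,  0.468]), 'ft_torque': array([-0.06 ,  0.031, -0.007]), 'width': np.float64(87.34)} 25.0
plate 0.64 [198.2, 181.9, 65.7, 38.4] [592.  80.  21.] [[549.0, -6.0, 9.0], [637.0, 167.0, 27.0]]
plate 0.28 [327.5, 245.5, 49.8, 21.3] [ 445. -256.    9.] [[425.0, -320.0, -2.0], [467.0, -189.0, 49.0]]
gauge 0.98 [354.6, 284.7, 15.4, 47.9] [ 313. -280.    9.] [[252.0, -302.0, -2.0], [371.0, -260.0, 49.0]]
gauge 0.97 [319.8, 191.8, 25.6, 45.3] [ 566. -204.    9.] [[507.0, -227.0, -2.0], [630.0, -182.0, 50.0]]
gauge 0.67 [327.5, 246.1, 48.9, 22.0] [ 445. -254.   10.] [[426.0, -312.0, -1.0], [462.0, -192.0, 49.0]]
channel 0.9 [163.4, 174.2, 57.6, 55.3] [570. 203.  14.] [[526.0, 117.0, 3.0], [667.0, 271.0, 21.0]]
channel 0.34 [337.2, 130.7, 18.5, 30.7] [ 750. -229.   61.] [[720.0, -254.0, 18.0], [787.0, -207.0, 68.0]]
head 0.7 [145.1, 183.1, 54.1, 28.2] [589. 239.  79.] [[561.0, 179.0, 1.0], [637.0, 308.0, 96.0]]
shoe_lip 0.85 [169.0, 182.0, 33.3, 30.9] [582. 203.  34.] [[560.0, 178.0, 2.0], [631.0, 248.0, 41.0]]
offcut 0.97 [200.0, 261.3, 58.2, 41.7] [370.  83.  21.] [[326.0, 20.0, 0.0], [414.0, 147.0, 27.0]]
offcut 0.38 [201.0, 183.8, 63.7, 34.9] [592.  80.  21.] [[549.0, -5.0, 11.0], [638.0, 166.0, 27.0]]
```

```bash
python3 - <<'E'
from h import *
f=np.load('f.npz'); c=f['a'][110:350,120:420]; save('t1c',cv2.resize(c,None,fx=2.6,fy=2.4,interpolation=cv2.INTER_CUBIC))
E
```

```text
(no output)
```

View pics/s1.png

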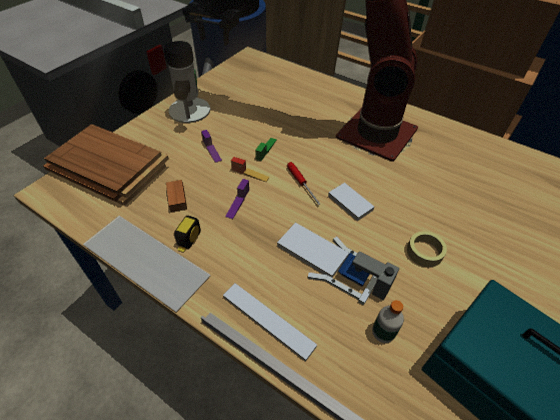

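View pics/t1c.png

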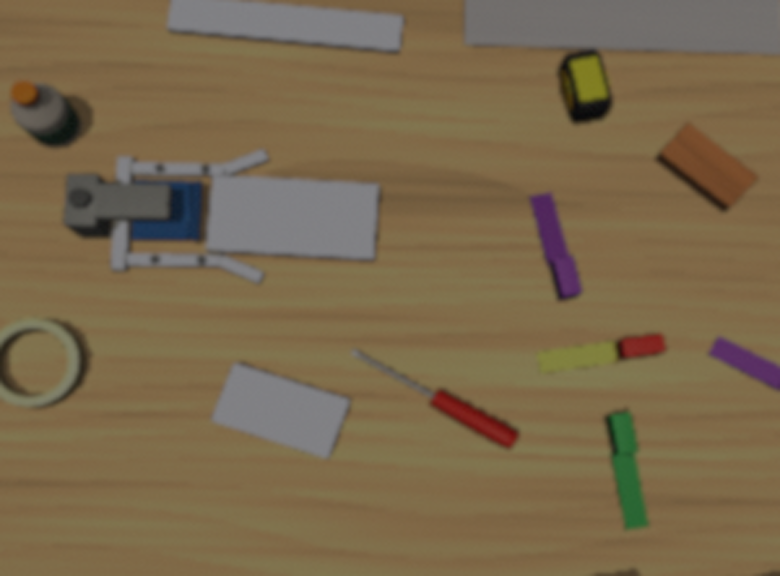

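The red-handled gauge with the brass blade is at top crop (600,350), which is full pixel (351,256) in the top view and (252,170) in the scene view. Its look-alikes are purple at crop (555,245) and (745,365) and green at (628,470). The plate is the wide white one at crop (293,217), in the mouth of the channel. The offcut is at crop (280,410). Next I fit the poses.

```bash
python3 - <<'E'
from h import *
f=np.load('f.npz'); a,d=f['a'],f['d']
P,u,v=world('top',d); C=a[v,u].astype(int)
def rect(n,Q):
    r=cv2.minAreaRect(Q[:,:2].astype(np.float32)); print(n,len(Q),np.round(r[0],1),np.round(r[1],1),round(r[2],1),'z',np.round(np.median(Q[:,2]),1), 'mean',np.round(Q.mean(0),1)); return r
bx=lambda x0,x1,y0,y1:(P[:,0]>x0)&(P[:,0]<x1)&(P[:,1]>y0)&(P[:,1]<y1)
m=bx(520,670,-40,175)&(P[:,2]>16)&(P[:,2]<26)&(C.min(1)>110); rect('plate',P[m])
red=(C[:,0]>1.8*C[:,1])&(C[:,0]>1.8*C[:,2]); g=bx(400,490,-340,-170)
rect('handle',P[g&red&(P[:,2]>38)])
br=g&(P[:,2]>1.5)&(P[:,2]<15)&~red&(C[:,2]<0.75*C[:,1]); rect('blade',P[br])
bl=bx(520,670,150,300)&(C[:,2]>1.5*C[:,0]); rect('blue',P[bl&(P[:,2]>25)])
rect('arm',P[bx(520,670,150,330)&(P[:,2]>75)])
for n,x0,x1 in(('railL',600,655),('railR',520,575)):
    q=P[bx(x0,x1,160,245)&(P[:,2]>7)&(P[:,2]<20)&(C.min(1)>90)]
    if len(q)>5: k=np.polyfit(q[:,1],q[:,0],1); print(n,len(q),k,np.polyval(k,200),np.percentile(q[:,1],[1,99]))
print('stop'); q=P[bx(500,680,235,275)&(P[:,2]>11)&(P[:,2]<22)&(C.min(1)>80)]; rect('stop',q)
E
```

```text
plate 1790 [595.1  80.7] [143.6 178.5] 1.1 z 20.9 mean [594.7  81.5  20.9]
handle 126 [ 452.6 -291.7] [21.  43.8] 10.4 z 45.9 mean [ 452.6 -291.4   45.5]
blade 836 [ 444.9 -255.5] [ 89.9 168.9] 0.1 z 3.8 mean [ 444.7 -249.1    4.6]
blue 346 [595.5 213.7] [63.9 70.6] 2.2 z 34.5 mean [589.2 204.2  34.8]
arm 701 [593.6 256.2] [ 58.5 107.7] 1.4 z 84.3 mean [592.5 259.8  84.9]
railL 130 [1.86134239e-01 6.07735631e+02] 644.9624786610126 [160.24452212 242.65462313]
railR 139 [-1.51247139e-01  5.73541062e+02] 543.2916340695455 [160.61772757 244.1283704 ]
stop
stop 227 [594.8 254.5] [135.7  37.6] 0.9 z 16.0 mean [589.5 260.5  16.1]
```

```bash
python3 - <<'E'
from h import *
f=np.load('f.npz'); a,d=f['a'],f['d']
P,u,v=world('top',d); C=a[v,u].astype(int)
def edges(m,n,ax):  # midline: per bin along ax, mid of other coordinate
    Q=P[m]; o=1-ax; t=Q[:,ax]; L=[];H=[];T=[]
    for b in np.arange(t.min()+8,t.max()-8,6):
        s=Q[(abs(t-b)<3)][:,o]
        if len(s)>5: T.append(b);L.append(s.min());H.append(s.max())
    kl,kh=[np.polyfit(T,x,1) for x in(L,H)]; c=np.median(T)
    print(n,'at',round(c,1),'lo',np.polyval(kl,c).round(1),'hi',np.polyval(kh,c).round(1),'slopes',kl[0].round(4),kh[0].round(4),'range',np.percentile(t,[0.5,99.5]).round(1))
bx=lambda x0,x1,y0,y1:(P[:,0]>x0)&(P[:,0]<x1)&(P[:,1]>y0)&(P[:,1]<y1)
z=P[:,2]
pm=bx(535,655,-30,165)&(z>17)&(z<25)&(C.min(1)>100)
I=np.zeros(d.shape,np.uint8); I[v[pm],u[pm]]=1
n,l,st,_=cv2.connectedComponentsWithStats(cv2.morphologyEx(I,cv2.MORPH_OPEN,np.ones((5,5)))); k=1+st[1:,4].argmax()
pm=(l[v,u]==k); edges(pm,'plate',1); edges(pm,'plate',0)
r=cv2.minAreaRect(P[pm][:,:2].astype(np.float32)); print(r)
edges(bx(555,640,190,320)&(z>76)&(z<92)&(P[:,1]<240),'arm',1)
for nm,x0,x1 in(('railL',630,660),('railR',525,560)):
    q=P[bx(x0,x1,185,240)&(z>8)&(z<16)]
    k=np.polyfit(q[:,1],q[:,0],1); print(nm,len(q),k[0],np.polyval(k,210))
q=bx(515,675,235,285)&(z>13)&(z<20)
for x0,x1 in((520,555),(635,665)):
    s=P[q&(P[:,0]>x0)&(P[:,0]<x1)]; print('stop',len(s),s.mean(0).round(1),np.percentile(s[:,1],[3,97]).round(1),np.percentile(s[:,0],[1,99]).round(1))
q=bx(555,640,165,260)&(C[:,2]>1.3*C[:,0])&(z>25); print('blue y',np.percentile(P[q][:,1],[1,50,99]),np.percentile(P[q][:,0],[1,99]))
E
```

```text
plate at 53.7 lo 549.7 hi 566.8 slopes 5.1221 5.2812 range [45.7 65.8]
plate at 557.6 lo 45.7 hi 65.6 slopes 0.041 0.0588 range [549.6 567. ]
((558.3414306640625, 55.69071578979492), (17.627233505249023, 19.726200103759766), 2.305156946182251)
arm at 219.5 lo 574.5 hi 613.2 slopes -0.046 0.001 range [202.6 239.8]
railL 81 0.0024829162707854574 649.1966565251697
railR 80 -0.03762098202284197 540.8109443478826
stop 70 [539.9 258.6  16. ] [237.  270.7] [526.9 553.1]
stop 57 [647.6 260.6  16.2] [240.6 272.2] [635.4 661.7]
blue y [178.40587327 200.26189842 247.04060282] [562.39298623 627.72629707]<stdin>:9: RankWarning: Polyfit may be poorly conditioned
<stdin>:9: RankWarning: Polyfit may be poorly conditioned
<stdin>:9: RankWarning: Polyfit may be poorly conditioned
<stdin>:9: RankWarning: Polyfit may be poorly conditioned
```

Channel axis is along world +y (yaw about 91°), centre line x≈595, stop face y≈253. Plate rear is at y≈-8. I'll go behind the plate with the jaws turned across it.

jog_arm:
  plan:
    - [[0.03,0.038,0],0.09]
    - [[0.03,0.038,0],0.09]
    - [[0.03,0.038,0],0.09]
    - [[0.03,0.038,0],0.09]
    - [[0.03,0.038,0],0.09]
    - [[0.03,0.038,0],0.09]
    - [[0.03,0.038,0],0.09]
    - [[0.03,0.038,0],0.09]
  jaw: 0.5

```text
time: 1.2
eef_pos: [384.5, -328.3, 224.9]
eef_rot: [0.0, 0.89, 0.456, 0.0]
wrist_force: [1.4, -0.1, -0.4]
width: 44.2
```

jog_arm:
  plan:
    - [[0.03,0.038,0],0.09]
    - [[0.03,0.038,0],0.09]
    - [[0.03,0.038,0],0.09]
    - [[0.03,0.038,0],0.09]
    - [[0.03,0.036,0],0.09]
    - [[0.03,0.036,0],0.09]
    - [[0.03,0.03,0],0.09]
    - [[0,0,0],0]

```text
time: 2.0
eef_pos: [596.2, -69.5, 224.3]
eef_rot: [-0.001, 0.703, 0.712, 0.002]
wrist_force: [-1.5, -0.0, 0.5]
width: 43.4
```

```bash
python3 - <<'E'
from h import *
o=ctrl.get_obs(); a,d=ctrl.read_camera('wrist'); np.savez('w1.npz',a=a,d=d,p=o['eef_pos'],q=o['eef_rot']); save('w1',a)
from scipy.spatial.transform import Rotation as Ro
q=o['eef_rot']; R=Ro.from_quat([q[1],q[2],q[3],q[0]]).as_matrix(); print(o['time'],o['eef_pos'],R.round(3),o['width'])
P,u,v=world('wrist',d,None,o); z=P[:,2]
for k in (-5,60):
  pass
m=(z>15)&(z<27)&(P[:,0]>535)&(P[:,0]<655)&(P[:,1]>-40); Q=P[m]
print(len(Q),Q.min(0),Q.max(0),np.median(z))
for b in range(-10,170,12):
    s=Q[abs(Q[:,1]-b)<2]
    if len(s)>10: print(b,np.percentile(s[:,0],[1,99]).round(1))
for b in range(555,640,15):
    s=Q[abs(Q[:,0]-b)<2]
    if len(s)>10: print('x',b,np.percentile(s[:,1],[1,99]).round(1))
E
```

```text
2.0 [596.15268195 -69.49179354 224.29737968] [[-0.013  1.     0.001]
 [ 1.     0.013  0.004]
 [ 0.004  0.001 -1.   ]] 43.420841478797456
11182 [547.42997777 -10.73322693  17.23806027] [640.47938516 119.23286019  23.71368176] 2.566295823762516
-10 [555.2 635.8]
2 [547.8 636.4]
14 [549.1 636. ]
26 [548.7 636.4]
38 [549.1 636.9]
50 [549.6 637.2]
62 [550.  637.7]
74 [550.4 637.2]
86 [550.7 638. ]
98 [550.7 638.2]
110 [551.  638.6]
x 555 [ -7.2 116.7]
x 570 [ -7.1 117. ]
x 585 [ -8.  117.5]
x 600 [ -7.8 117.4]
x 615 [ -8.7 117.9]
x 630 [ -8.6 118.1]
```

View pics/w1.png

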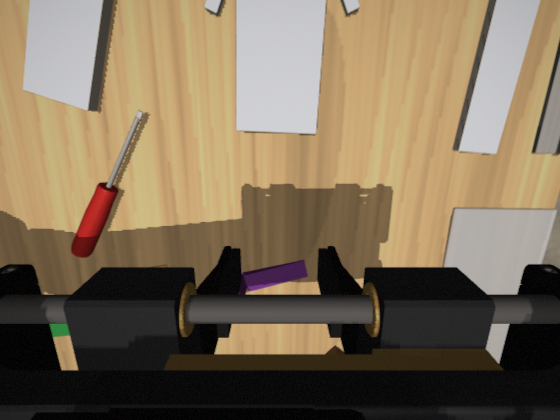

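The wrist view shows the plate at (280,65), its rear edge at row 132, and the channel flares at (215,5) and (350,5). The fingers are centred behind the plate. Next I lower and push.

jog_arm:
  plan:
    - [[-0.001,0.01,-0.049],0]
    - [[-0.001,0.01,-0.049],0]
    - [[0,0,-0.049],0]
    - [[0,0,-0.043],0]
    - [[0,0,0],0]

```text
time: 2.55
eef_pos: [586.7, -57.4, 29.1]
eef_rot: [-0.004, 0.707, 0.707, -0.003]
wrist_force: [-1.6, 0.1, 0.2]
width: 43.6
```

jog_arm:
  plan:
    - [[0,0.015,0],0]
    - [[0,0.015,0],0]
    - [[0,0.012,0],0]
    - [[0,0.012,0],0]
    - [[0,0.012,0],0]
    - [[0,0.012,0],0]
    - [[0,0.012,0],0]
    - [[0,0,0],0]

```text
time: 3.35
eef_pos: [591.5, 36.7, 34.7]
eef_rot: [-0.0, 0.705, 0.709, 0.0]
wrist_force: [-0.1, -0.4, -0.4]
width: 43.6
```

jog_arm:
  plan:
    - [[0,0.006,0],0]
    - [[0,0.006,0],0]
    - [[0,0.005,0],0]
    - [[0,0.004,0],0]
    - [[0,0.003,0],0]
    - [[0,0,0],0]

```text
time: 3.95
eef_pos: [591.6, 58.6, 34.6]
eef_rot: [-0.0, 0.706, 0.708, 0.0]
wrist_force: [-0.8, -0.6, -0.3]
width: 43.2
```

```bash
cat > lk.py <<'E'
from h import *
def plate(n):
    o=ctrl.get_obs(); a,d=ctrl.read_camera('top'); np.savez(n+'.npz',a=a,d=d); save(n,a)
    P,u,v=world('top',d); z=P[:,2]
    Q=P[(z>16)&(z<26)&(P[:,0]>550)&(P[:,0]<635)&(P[:,1]<175)&(P[:,1]>0)]
    for b in range(560,640,15):
        s=Q[abs(Q[:,0]-b)<3]
        if len(s)>5: print('x',b,np.percentile(s[:,1],[1,99]).round(1))
    print(o['time'],o['eef_pos'],o['wrist_force'])
E
python3 -c "
from lk import *
plate('t2')"
```

```text
x 560 [107.5 170.8]
x 575 [114.8 169.1]
x 590 [120.6 170.7]
x 605 [128.7 168.4]
x 620 [133.6 169.3]
x 635 [144.5 167.5]
3.95 [591.5576463   58.61272445  34.60142982] [-0.8246684  -0.63847768 -0.32391135]
```

jog_arm:
  plan:
    - [[0,0.003,0],0]
    - [[0,0.003,0],0]
    - [[0,0.002,0],0]
    - [[0,0,0],0]

```text
time: 4.4
eef_pos: [591.6, 66.6, 34.6]
eef_rot: [-0.0, 0.706, 0.708, 0.0]
wrist_force: [-0.1, 0.5, 0.6]
width: 43.7
```

jog_arm:
  plan:
    - [[0,0.002,0],0]
    - [[0,0.002,0],0]
    - [[0,0,0],0]

```text
time: 4.7
eef_pos: [591.6, 70.5, 34.6]
eef_rot: [-0.0, 0.706, 0.708, 0.0]
wrist_force: [-0.5, -0.2, 0.5]
width: 43.3
```

jog_arm:
  plan:
    - [[0,0.002,0],0]
    - [[0,0.002,0],0]
    - [[0,0,0],0]

```text
time: 5.0
eef_pos: [591.6, 74.6, 34.6]
eef_rot: [-0.0, 0.706, 0.708, 0.0]
wrist_force: [0.5, -0.1, -0.7]
width: 43.7
```

jog_arm:
  plan:
    - [[0,0.002,0],0]
    - [[0,0.001,0],0]
    - [[0,0,0],0]

```text
time: 5.3
eef_pos: [591.6, 77.3, 34.6]
eef_rot: [-0.0, 0.706, 0.708, 0.0]
wrist_force: [0.6, -0.1, 0.5]
width: 43.5
```

```bash
python3 - <<'E'
from h import *
o=ctrl.get_obs(); a,d=ctrl.read_camera('wrist'); save('w2',a)
P,u,v=world('wrist',d,None,o); z=P[:,2]
Q=P[(z>15)&(z<27)&(P[:,0]>545)&(P[:,0]<645)&(P[:,1]>0)]
print(o['eef_pos'],o['wrist_force'],len(Q))
for b in range(560,640,15):
    s=Q[abs(Q[:,0]-b)<2]
    if len(s)>10: print('x',b,np.percentile(s[:,1],[1,99]).round(1))
b,_=ctrl.read_camera('scene'); save('s2',cv2.resize(b[170:320,250:450],None,fx=4,fy=4,interpolation=cv2.INTER_CUBIC))
E
```

```text
[591.58998144  77.32411891  34.60841809] [ 0.62619127 -0.1099604   0.52240849] 32995
x 560 [  4.9 171. ]
x 575 [  4.7 170.2]
x 590 [  5.  169.7]
x 605 [  5.2 169.2]
x 620 [  5.6 169.2]
x 635 [  6.8 168.8]
```

View pics/s2.png

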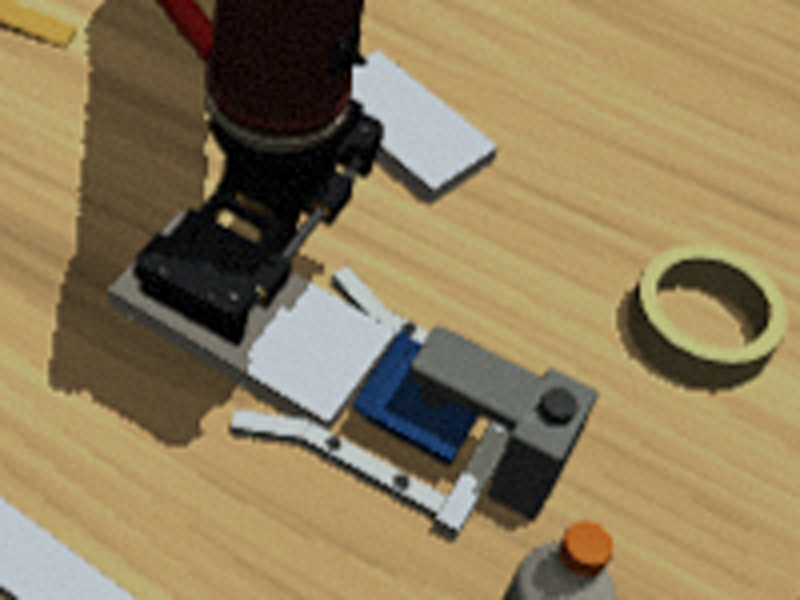

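View pics/w2.png

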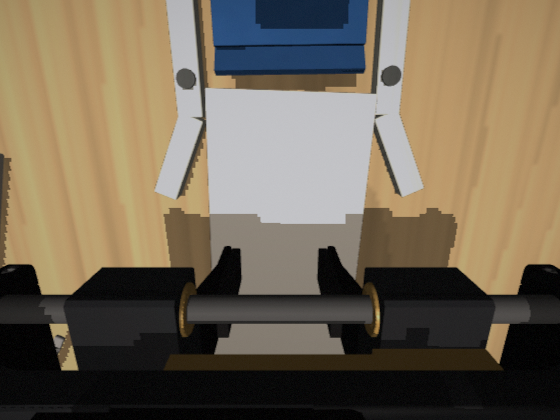

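```bash
python3 - <<'E'
from h import *
o=ctrl.get_obs(); a,d=ctrl.read_camera('wrist'); print(ctrl.camera_info('wrist'))
for uu,vv in((232,252),(230,262),(326,252),(330,262),(225,290),(280,270),(280,240),(280,120),(280,330),(130,310),(180,160),(100,100)):
    m=np.zeros(d.shape,bool); m[vv-2:vv+3,uu-2:uu+3]=1
    P,_,_=world('wrist',d,m,o); print(uu,vv,np.median(P,0).round(1) if len(P) else None, d[vv,uu])
print(o['effort'],o['joint_pos'])
for w in('top','scene'):
  b,dd=ctrl.read_camera(w); P,u,v=world(w,dd); C=b[v,u]; m=(C.max(1)<60)&(P[:,1]>30)&(P[:,1]<130)&(P[:,0]>480)&(P[:,0]<700)&(P[:,2]>5)
  print(w,np.percentile(P[m],[0,1,5,50,99],axis=0).round(0).tolist())
E
```

```text
{'fx': 317.1203919168011, 'fy': 317.1203919168011, 'cx': 278.969879376329, 'cy': 209.34942148728757, 'hand_eye': array([[-5.44113890e-04, -9.52313672e-01, -3.05120263e-01,
         8.45986682e+01],
       [ 9.99999767e-01, -3.92558519e-04, -5.58058375e-04,
         5.27657185e-03],
       [ 4.11669061e-04, -3.05120496e-01,  9.52313664e-01,
        -1.60730504e+02],
       [ 0.00000000e+00,  0.00000000e+00,  0.00000000e+00,
         1.00000000e+00]])}
232 252 [566.   86.9  38.1] 172.57063
230 262 [566.7  87.   50.3] 160.9231
326 252 [616.9  87.1  39.1] 171.44533
330 262 [617.4  87.2  50.9] 160.78255
225 290 [568.4  86.9  75.9] 136.16367
280 270 [592.2  66.4  20.7] 194.68073
280 240 [592.1  86.5  21. ] 188.84406
280 120 [592.  155.5  20.5] 167.55418
280 330 [592.3  22.1  20.7] 209.0781
130 310 [553.9 113.  126.9] 79.85808
180 160 [534.5 132.9  12.7] 182.13177
100 100 [487.4 165.8   0.5] 184.97804
[-1.27294259e-01 -6.24601364e+01 -9.13782835e+00 -3.33059406e+01
 -6.99211098e-02 -6.97632186e-04 -7.20564014e-03] [ 0.26558081  0.46232247 -0.58066384  1.77146411  0.29587704  0.99579117
 -0.42765568]
top [[480.0, 33.0, 142.0], [481.0, 34.0, 143.0], [485.0, 50.0, 146.0], [510.0, 81.0, 458.0], [642.0, 128.0, 502.0]]
scene [[480.0, 30.0, 5.0], [495.0, 39.0, 15.0], [539.0, 50.0, 121.0], [625.0, 88.0, 303.0], [686.0, 127.0, 486.0]]
```

```bash
python3 - <<'E'
from h import *
o=ctrl.get_obs(); a,d=ctrl.read_camera('wrist'); save('w3',cv2.resize(a[210:330,180:380],None,fx=4,fy=4,interpolation=cv2.INTER_NEAREST))
P,u,v=world('wrist',np.where(d>0,d,1),None,o); Z=P.reshape(420,560,3)
for r in range(240,258,2): print(r,Z[r,222:246:3,2].round(0), Z[r,231,1].round(0))
E
```

```text
240 [22. 21. 21. 22. 20. 21. 20. 21.] 87.0
242 [20. 21. 20. 21. 20. 21. 21. 21.] 85.0
244 [22. 21. 20. 21. 22. 20. 21. 20.] 84.0
246 [194.  35.  33.  21.  21.  21.  20.  21.] 82.0
248 [22. 35. 36. 20. 33. 33. 21. 21.] 81.0
250 [ 38.  39.  39.  35.  36. 194.  21.  20.] 87.0
252 [41. 42. 42. 38. 38. 38. 20. 21.] 87.0
254 [44. 43. 43. 40. 40. 41. 22. 21.] 86.0
256 [46. 46. 43. 43. 43. 43. 20. 21.] 87.0
```

View pics/w3.png

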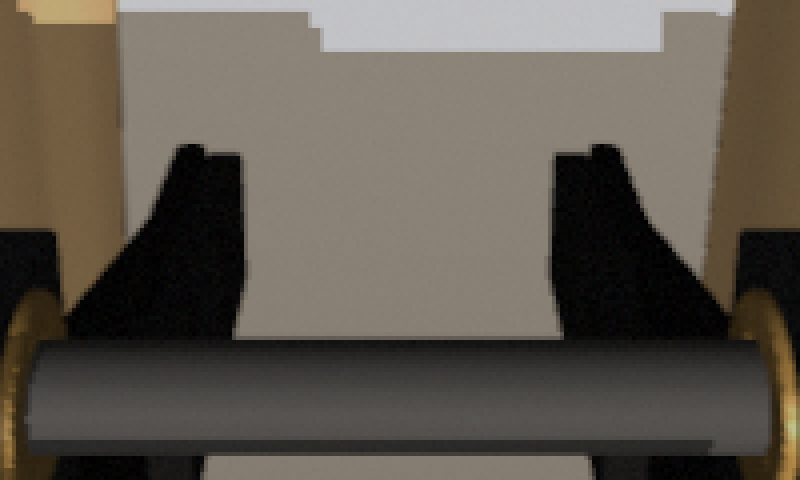

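The tips are visibly about 12 mm above the plate (depth z≈33). They slid over it and the plate has not moved. I'll check the overhang value, back off, and measure the tip height again.

jog_arm:
  plan:
    - [[0,-0.03,0.01],0]
    - [[0,-0.04,0],0]
    - [[0,-0.04,0],0]
    - [[0,-0.03,0],0]
    - [[0,0,0],0]
    - [[0,0,-0.012],0]
    - [[0,0,0],0]

```text
time: 6.3
eef_pos: [590.5, -61.6, 30.8]
eef_rot: [-0.001, 0.706, 0.708, -0.0]
wrist_force: [0.4, 1.3, -1.0]
width: 43.9
```

```bash
cat > tip.py <<'E'
from h import *
def tip(y0=None):
    o=ctrl.get_obs(); a,d=ctrl.read_camera('wrist'); P,u,v=world('wrist',d,None,o)
    C=a[v,u].max(1); p=o['eef_pos']
    print(ctrl.finger_overhang,o['time'],p.round(1),o['wrist_force'].round(1),o['width'])
    m=(C<45)&(abs(P[:,1]-p[1])<16)&(abs(P[:,0]-p[0])<70)&(P[:,2]<p[2]+20)&(P[:,2]>3)
    print('tip min z',np.percentile(P[m][:,2],[0,2,5,20]).round(1),'y',np.percentile(P[m][:,1],[5,50,95]).round(1),len(P[m]))
    return o,a,d,P
if __name__=='__main__': tip()
E
python3 tip.py
```

```text
25.0 6.3 [590.5 -61.6  30.8] [ 0.4  1.3 -1. ] 43.878415870347766
tip min z [28.6 30.3 31.3 35.2] y [-67.  -51.7 -49.9] 946
```

jog_arm:
  plan:
    - [[0,0,-0.004],0]
    - [[0,0,0],0]

```text
time: 6.55
eef_pos: [591.4, -61.9, 28.1]
eef_rot: [-0.0, 0.706, 0.708, -0.0]
wrist_force: [-0.1, 0.1, 0.2]
width: 43.5
```

jog_arm:
  plan:
    - [[0,0,-0.003],0]
    - [[0,0,0],0]

```text
time: 6.75
eef_pos: [591.5, -62.7, 25.3]
eef_rot: [-0.0, 0.706, 0.708, -0.0]
wrist_force: [-1.0, 0.1, -0.4]
width: 43.1
```

```bash
python3 tip.py
```

```text
25.0 6.75 [591.5 -62.7  25.3] [-1.   0.1 -0.4] 43.077996350426524
tip min z [23.5 24.8 25.6 29.6] y [-68.  -52.8 -51. ] 941
```

jog_arm:
  plan:
    - [[0,0,-0.003],0]
    - [[0,0,0],0]

```text
time: 7.0
eef_pos: [591.4, -63.0, 22.2]
eef_rot: [-0.0, 0.706, 0.708, -0.0]
wrist_force: [0.5, -0.6, 0.1]
width: 43.6
```

jog_arm:
  plan:
    - [[0,0,-0.004],0]
    - [[0,0,0],0]

```text
time: 7.2
eef_pos: [591.3, -63.0, 18.0]
eef_rot: [-0.0, 0.706, 0.708, -0.0]
wrist_force: [-0.6, -0.2, -1.0]
width: 43.4
```

jog_arm:
  plan:
    - [[0.001,0,-0.004],0]
    - [[0,0,-0.003],0]
    - [[0,0,0],0]

```text
time: 7.5
eef_pos: [592.2, -62.9, 11.0]
eef_rot: [-0.0, 0.706, 0.708, -0.0]
wrist_force: [-0.3, -0.5, 0.0]
width: 43.7
```

```bash
python3 tip.py
```

```text
25.0 7.5 [592.2 -62.9  11. ] [-0.3 -0.5  0. ] 43.7109834914863
tip min z [ 8.7 10.3 11.4 15.3] y [-68.1 -53.1 -51.3] 937
```

jog_arm:
  plan:
    - [[0,0.02,0],0]
    - [[0,0.02,0],0]
    - [[0,0.015,0],0]
    - [[0,0.012,0],0]
    - [[0,0.01,0],0]
    - [[0,0.01,0],0]
    - [[0,0,0],0]

```text
time: 8.25
eef_pos: [592.6, 25.9, 11.7]
eef_rot: [-0.0, 0.706, 0.708, 0.0]
wrist_force: [0.5, 0.1, 0.4]
width: 43.5
```

```bash
cat > fr.py <<'E'
from h import *
o=ctrl.get_obs(); a,d=ctrl.read_camera('wrist'); P,u,v=world('wrist',d,None,o); z=P[:,2]
print(o['time'],o['eef_pos'].round(1),o['wrist_force'].round(1),len(P))
Q=P[(z>16)&(z<25)&(P[:,0]>545)&(P[:,0]<645)]
for b in range(560,640,15):
    s=Q[abs(Q[:,0]-b)<2]
    if len(s)>10: print('x',b,np.percentile(s[:,1],[1,99]).round(1))
for b in range(60,180,30):
    s=Q[abs(Q[:,1]-b)<2]
    if len(s)>10: print('y',b,np.percentile(s[:,0],[1,99]).round(1))
E
python3 fr.py
```

```text
8.25 [592.6  25.9  11.7] [0.5 0.1 0.4] 234227
x 560 [ 40.4 152.2]
x 575 [ 40.1 152.4]
x 590 [ 40.3 152.5]
x 605 [ 39.7 152.6]
x 620 [ 37.  152.4]
x 635 [ 39.6 152.6]
y 60 [548.5 635.9]
y 90 [549.  636.6]
y 120 [549.4 637. ]
y 150 [549.9 637.4]
```

The plate is moving now. I keep going, slower near the stop.

jog_arm:
  plan:
    - [[0.001,0.01,0],0]
    - [[0.001,0.01,0],0]
    - [[0,0.006,0],0]
    - [[0,0.004,0],0]
    - [[0,0.002,0],0]
    - [[0,0,0],0]

```text
time: 8.9
eef_pos: [594.5, 56.7, 11.6]
eef_rot: [-0.0, 0.706, 0.708, 0.0]
wrist_force: [-0.2, 1.1, -0.1]
width: 43.6
```

jog_arm:
  plan:
    - [[0,0.002,0],0]
    - [[0,0.002,0],0]
    - [[0,0,0],0]

```text
time: 9.2
eef_pos: [594.6, 60.2, 11.6]
eef_rot: [-0.0, 0.706, 0.708, 0.0]
wrist_force: [0.6, -1.7, 0.2]
width: 43.5
```

jog_arm:
  plan:
    - [[0,0.002,0],0]
    - [[0,0.001,0],0]
    - [[0,0,0],0]

```text
time: 9.5
eef_pos: [594.6, 63.4, 11.6]
eef_rot: [-0.0, 0.706, 0.708, 0.0]
wrist_force: [0.7, -0.4, -0.2]
width: 43.1
```

jog_arm:
  plan:
    - [[0,0.002,0],0]
    - [[0,0.001,0],0]
    - [[0,0,0],0]

```text
time: 9.8
eef_pos: [594.6, 65.7, 11.6]
eef_rot: [0.0, 0.706, 0.708, -0.0]
wrist_force: [-0.4, -4.5, 1.1]
width: 43.8
```

jog_arm:
  plan:
    - [[0,0.002,0],0]
    - [[0,0.001,0],0]
    - [[0,0,0],0]
    - [[0,0,0],0]

```text
time: 10.2
eef_pos: [594.7, 65.9, 11.6]
eef_rot: [0.001, 0.707, 0.707, -0.001]
wrist_force: [-0.3, -11.7, 2.7]
width: 43.3
```

```bash
python3 fr.py
```

```text
10.2 [594.7  65.9  11.6] [ -0.3 -11.7   2.7] 234258
x 560 [ 78.9 178.4]
x 575 [ 79.2 178.3]
x 590 [ 78.8 178.4]
x 605 [ 78.8 178.6]
x 620 [ 75.8 179.2]
x 635 [ 79.1 192.2]
y 60 [572.5 616.2]
y 90 [550.3 637.7]
y 120 [550.2 637.8]
y 150 [550.1 637.7]
```

The plate stalls at 12 N and is square, with its rear at y≈76 and mid x≈594. That puts the channel origin at about (594,256). I'll retreat and go above the gauge.

jog_arm:
  plan:
    - [[0,-0.02,0],0]
    - [[0,-0.02,0.02],0]
    - [[0,-0.02,0.04],0]
    - [[0,-0.02,0.04],0]
    - [[-0.015,-0.03,0.035],0.03]
    - [[-0.018,-0.04,0.01],0.03]
    - [[-0.018,-0.045,0],0.03]
    - [[-0.018,-0.045,0],0.03]
  jaw: 0

```text
time: 11.05
eef_pos: [525.6, -171.3, 157.5]
eef_rot: [0.001, 0.662, 0.75, 0.001]
wrist_force: [-0.3, -0.4, -0.1]
width: 86.3
```

jog_arm:
  plan:
    - [[-0.018,-0.045,0],0.03]
    - [[-0.018,-0.045,0],0.03]
    - [[-0.018,-0.02,0],0]
    - [[-0.017,-0.01,0],0]
    - [[0,0,0],0]
    - [[0,0,0],0]

```text
time: 11.65
eef_pos: [455.2, -290.2, 156.7]
eef_rot: [0.0, 0.64, 0.769, 0.0]
wrist_force: [0.5, 0.4, 0.0]
width: 87.1
```

```bash
cat > gg.py <<'E'
from h import *
def look(n):
    o=ctrl.get_obs(); a,d=ctrl.read_camera('wrist'); save(n,a); P,u,v=world('wrist',d,None,o); C=a[v,u].astype(int); z=P[:,2]
    print(o['time'],o['eef_pos'].round(1),o['eef_rot'],o['width'])
    red=(C[:,0]>1.8*C[:,1])&(C[:,0]>1.8*C[:,2])&(abs(P[:,0]-450)<70)
    for nm,m in(('handle top',red&(z>40)&(z<50)),('blade',(z>1.8)&(z<14)&~red&(abs(P[:,0]-445)<45)&(P[:,1]<-150)&(P[:,1]>-300)&(C[:,0]>2*C[:,2]))):
        Q=P[m]
        if len(Q)>20:
            r=cv2.minAreaRect(Q[:,:2].astype(np.float32)); print(nm,len(Q),np.round(r[0],1),np.round(r[1],1),round(r[2],2),np.median(Q[:,2]).round(1))
if __name__=='__main__':
    look('w4')
    from tip import tip; tip()
E
python3 gg.py
```

```text
11.65 [ 455.2 -290.2  156.7] [2.25607495e-04 6.39830365e-01 7.68516021e-01 4.23811140e-04] 87.07378489622629
handle top 1126 [ 453.3 -292.5] [20.9 44.5] 10.93 45.6
blade 65 [ 449.7 -269.7] [ 8.4 23.6] 89.92 9.4
25.0 11.7 [ 455.7 -289.7  156.8] [ 1.6 -0.3  0.2] 87.080626794752
tip min z [155.3 156.5 157.3 160.8] y [-303.1 -288.3 -276.2] 940
```

View pics/w4.png

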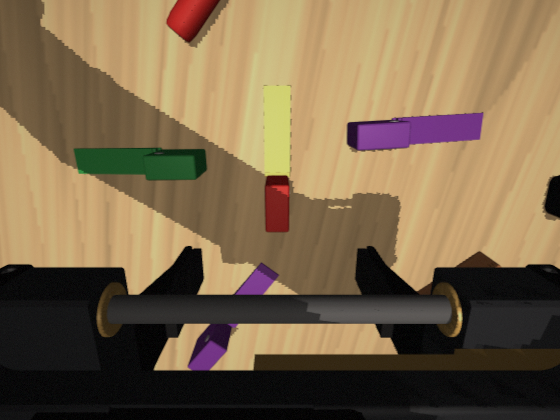

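The red-handled gauge with the brass blade is at (277,205), blade tip at (277,87), which matches the description. The green one at (140,162) and the purple ones at (415,130) and (235,320) are look-alikes. I descend on the red handle.

jog_arm:
  plan:
    - [[-0.002,-0.002,-0.04],0.01]
    - [[0,0,-0.04],0]
    - [[0,0,-0.034],0]
    - [[0,0,-0.02],0]
    - [[0,0,0],0]
  jaw: 0.4

```text
time: 12.25
eef_pos: [451.7, -290.5, 19.8]
eef_rot: [-0.003, 0.635, 0.772, 0.0]
wrist_force: [0.1, -0.4, 0.2]
width: 56.3
```

```bash
python3 tip.py
```

```text
25.0 12.25 [ 451.7 -290.5   19.8] [ 0.1 -0.4  0.2] 56.30404919317059
tip min z [18.2 19.4 21.1 25. ] y [-300.  -286.5 -274.8] 827
```

jog_arm:
  plan:
    - [[0,-0.001,-0.006],0]
    - [[0,0,-0.002],0]
    - [[0,0,0],0]

```text
time: 12.6
eef_pos: [453.1, -294.1, 15.2]
eef_rot: [0.001, 0.636, 0.772, 0.0]
wrist_force: [-0.2, -0.1, 0.3]
width: 52.6
```

jog_arm:
  plan:
    - [[0,0,0],0]
    - [[0,0,0],0]
    - [[0,0,0],0]
    - [[0,0,0],0]
    - [[0,0,0],0]
  jaw: 1
  squeeze: 30

```text
time: 13.1
eef_pos: [452.7, -294.0, 14.7]
eef_rot: [0.0, 0.636, 0.772, 0.0]
wrist_force: [-0.4, 1.0, 0.7]
width: 21.5
```

```bash
python3 tip.py
```

```text
25.0 13.1 [ 452.7 -294.    14.7] [-0.4  1.   0.7] 21.53685340345433
tip min z [12.8 13.9 14.8 18.5] y [-287.3 -285.4 -279.2] 479
```

Gripped at 21.5 mm. I lift, carry it over the plate, and straighten it.

jog_arm:
  plan:
    - [[0,0,0.02],0]
    - [[0,0,0.035],0]
    - [[0,0,0.035],0]
    - [[0.01,0.02,0.01],-0.02]
    - [[0.018,0.04,0],-0.03]
    - [[0.018,0.042,0],-0.03]
    - [[0.018,0.042,0],-0.03]
    - [[0.018,0.042,0],-0.03]

```text
time: 13.95
eef_pos: [534.9, -106.4, 114.6]
eef_rot: [0.0, 0.689, 0.725, -0.0]
wrist_force: [0.3, 0.1, -1.5]
width: 21.8
```

jog_arm:
  plan:
    - [[0.018,0.042,0],-0.03]
    - [[0.018,0.042,0],-0.02]
    - [[0.014,0.035,0],0]
    - [[0.009,0.02,0],0]
    - [[0,0,0],0]
    - [[0,0,0],0]

```text
time: 14.55
eef_pos: [593.3, 31.1, 114.1]
eef_rot: [-0.0, 0.706, 0.708, -0.0]
wrist_force: [-0.2, -1.4, -2.5]
width: 21.7
```

```bash
cat > hg.py <<'E'
from h import *
from scipy.spatial.transform import Rotation as Ro
def look(n):
    o=ctrl.get_obs(); a,d=ctrl.read_camera('wrist'); save(n,a); P,u,v=world('wrist',d,None,o); C=a[v,u].astype(int)
    p=o['eef_pos']; q=o['eef_rot']; R=Ro.from_quat([q[1],q[2],q[3],q[0]])
    print(o['time'],p.round(1),'tool x yaw',np.degrees(np.arctan2(*R.apply([1,0,0])[[1,0]])).round(2),o['wrist_force'].round(1),o['width'])
    br=(C[:,0]>1.9*C[:,2])&(C[:,1]>1.5*C[:,2])&(abs(P[:,0]-p[0])<25)&(P[:,1]-p[1]>20)&(P[:,1]-p[1]<120)&(P[:,2]>p[2]-20)
    Q=P[br]; print('brass',len(Q),'y max',np.percentile(Q[:,1],[1,99]).round(1))
    for b in range(35,110,12):
        s=Q[abs(Q[:,1]-p[1]-b)<2]
        if len(s)>8: print(b,'mid x',np.percentile(s[:,0],[2,98]).mean().round(1),'w',np.ptp(np.percentile(s[:,0],[2,98])).round(1),'z',np.median(s[:,2]).round(1))
if __name__=='__main__': import sys; look(sys.argv[1])
E
python3 hg.py w5; python3 fr.py
```

```text
14.55 [593.3  31.1 114.1] tool x yaw 90.17 [-0.2 -1.4 -2.5] 21.679524159991875
brass 6885 y max [ 54.  138.2]
35 mid x 593.1 w 31.4 z 194.5
47 mid x 601.8 w 7.2 z 108.3
83 mid x 602.8 w 4.9 z 104.2
95 mid x 600.0 w 11.1 z 103.0
107 mid x 594.0 w 23.3 z 101.9
14.6 [593.2  30.  114.2] [ 0.  -0.2 -1.4] 234219
x 560 [ 77.8 181.5]
x 575 [ 79.7 179.5]
x 590 [149.1 179.7]
x 605 [149.2 179.7]
x 620 [ 78.7 179.7]
x 635 [ 78.8 185.2]
y 90 [549.7 638.6]
y 120 [549.7 638.2]
y 150 [549.7 637.5]
```

The gauge is straight and level in the hand: tip at TCP+108 in y, underside at TCP−14.3. The plate is still home. I'll lower it to just above the plate and move it to the shoe.

jog_arm:
  plan:
    - [[0.001,0,-0.04],0]
    - [[0,0,-0.03],0]
    - [[0,0.01,-0.006],0]
    - [[0,0.015,0],0]
    - [[0,0.01,0],0]
    - [[0,0,0],0]
    - [[0,0,0],0]

```text
time: 15.35
eef_pos: [595.4, 66.7, 40.0]
eef_rot: [0.001, 0.706, 0.708, 0.001]
wrist_force: [0.2, -1.0, -2.1]
width: 21.9
```

jog_arm:
  plan:
    - [[0,0,-0.002],0]
    - [[0,0,-0.001],0]
    - [[0,0,0],0]

```text
time: 15.65
eef_pos: [594.5, 65.5, 35.4]
eef_rot: [-0.0, 0.707, 0.708, -0.0]
wrist_force: [-0.6, -0.5, -1.3]
width: 22.0
```

```bash
python3 hg.py w6
```

```text
15.65 [594.5  65.5  35.4] tool x yaw 90.07 [-0.6 -0.5 -1.3] 21.965100684108545
brass 7029 y max [ 88.6 172.6]
35 mid x 594.4 w 31.4 z 115.8
47 mid x 601.0 w 11.5 z 29.4
59 mid x 604.8 w 3.3 z 27.9
83 mid x 604.1 w 5.2 z 25.8
95 mid x 601.2 w 11.6 z 24.3
107 mid x 595.3 w 23.2 z 23.2
```

jog_arm:
  plan:
    - [[0,0,-0.001],0]
    - [[0,0,0],0]
    - [[0,0,0],0]

```text
time: 16.0
eef_pos: [594.7, 65.9, 34.7]
eef_rot: [0.0, 0.706, 0.708, 0.0]
wrist_force: [0.5, -0.3, 1.4]
width: 21.8
```

jog_arm:
  plan:
    - [[0,0,-0.001],0]
    - [[0,0,0],0]
    - [[0,0,0],0]

```text
time: 16.3
eef_pos: [594.9, 65.9, 34.6]
eef_rot: [0.0, 0.706, 0.708, -0.0]
wrist_force: [-4.2, -2.0, 9.6]
width: 22.1
```

jog_arm:
  plan:
    - [[0,0,0.0007],0]
    - [[0,0.004,0],0]
    - [[0,0.006,0],0]
    - [[0,0.006,0],0]
    - [[0,0.005,0],0]
    - [[0,0.003,0],0]
    - [[0,0,0],0]

```text
time: 17.0
eef_pos: [595.1, 90.9, 34.7]
eef_rot: [0.0, 0.706, 0.708, 0.0]
wrist_force: [0.9, -1.2, 5.4]
width: 21.6
```

jog_arm:
  plan:
    - [[0,0.002,0],0]
    - [[0,0.002,0],0]
    - [[0,0,0],0]

```text
time: 17.3
eef_pos: [595.2, 94.1, 34.7]
eef_rot: [0.0, 0.706, 0.708, 0.0]
wrist_force: [0.5, -2.9, 5.8]
width: 22.1
```

jog_arm:
  plan:
    - [[0,0.002,0],0]
    - [[0,0.001,0],0]
    - [[0,0,0],0]

```text
time: 17.6
eef_pos: [595.2, 96.9, 34.7]
eef_rot: [0.001, 0.706, 0.708, 0.0]
wrist_force: [-0.3, -3.6, 6.4]
width: 21.6
```

```bash
cat > sh.py <<'E'
from h import *
def shoe(cam,a,d):
    P,u,v=world(cam,d); C=a[v,u].astype(int)
    m=(abs(P[:,0]-594)<33)&(P[:,1]>190)&(P[:,1]<203)&(P[:,2]>20)&(P[:,2]<60)&(C[:,2]>1.4*C[:,0]); Q=P[m]
    # plane height at fixed centre
    k=np.linalg.lstsq(np.c_[Q[:,:2]-[594,196],np.ones(len(Q))],Q[:,2],rcond=None)[0]
    return len(Q),Q[:,2].mean().round(2),np.median(Q[:,2]).round(2),k[2].round(2),(Q[:,2].std()/len(Q)**.5).round(2)
if __name__=='__main__':
    f=np.load('f.npz'); print('base',shoe('top',f['a'],f['d']),shoe('scene',f['b'],f['d2']))
    for c in('top','scene'): 
        for i in range(2): print(c,shoe(c,*ctrl.read_camera(c)))
    o=ctrl.get_obs(); print(o['eef_pos'],o['wrist_force'])
E
python3 sh.py
```

```text
base (107, np.float64(34.72), np.float64(34.43), np.float64(34.72), np.float64(0.27)) (69, np.float64(33.94), np.float64(34.13), np.float64(34.1), np.float64(0.19))
top (108, np.float64(35.24), np.float64(35.25), np.float64(35.21), np.float64(0.27))
top (114, np.float64(35.02), np.float64(35.13), np.float64(34.96), np.float64(0.33))
scene (65, np.float64(33.95), np.float64(33.95), np.float64(34.22), np.float64(0.18))
scene (71, np.float64(33.87), np.float64(33.83), np.float64(33.99), np.float64(0.2))
[595.15990105  96.85436226  34.68511075] [-0.18602229 -3.67507256  5.16932338]
```

jog_arm:
  plan:
    - [[0,0.002,0],0]
    - [[0,0.001,0],0]
    - [[0,0,0],0]

```text
time: 18.1
eef_pos: [595.2, 98.9, 34.7]
eef_rot: [0.001, 0.707, 0.707, -0.0]
wrist_force: [-0.1, -6.4, 7.2]
width: 21.9
```

jog_arm:
  plan:
    - [[0,0.002,0],0]
    - [[0,0.001,0],0]
    - [[0,0,0],0]

```text
time: 18.4
eef_pos: [595.3, 101.2, 34.7]
eef_rot: [0.001, 0.707, 0.707, -0.001]
wrist_force: [-0.1, -8.0, 7.0]
width: 21.8
```

```bash
python3 sh.py
```

```text
base (107, np.float64(34.72), np.float64(34.43), np.float64(34.72), np.float64(0.27)) (69, np.float64(33.94), np.float64(34.13), np.float64(34.1), np.float64(0.19))
top (107, np.float64(34.61), np.float64(34.59), np.float64(34.49), np.float64(0.28))
top (106, np.float64(35.16), np.float64(35.03), np.float64(35.14), np.float64(0.26))
scene (66, np.float64(33.96), np.float64(34.03), np.float64(33.9), np.float64(0.18))
scene (66, np.float64(33.61), np.float64(33.77), np.float64(33.56), np.float64(0.17))
[595.30595546 101.20077854  34.67396773] [-1.26444712 -8.29433445  8.05267633]
```

```bash
python3 hg.py w7; python3 fr.py
```

```text
18.6 [595.3 101.2  34.7] tool x yaw 90.02 [-1.3 -8.3  8.1] 21.625728509613214
brass 5725 y max [124.3 175.8]
35 mid x 595.1 w 31.3 z 114.9
47 mid x 604.2 w 5.7 z 29.0
18.65 [595.3 101.1  34.7] [ 0.3 -9.3  6.9] 234161
x 560 [ 94.2 177.6]
x 575 [107.6 175.5]
x 605 [118.8 176.2]
x 620 [ 94.3 176. ]
x 635 [ 94.7 233.8]
y 90 [564.2 625.8]
y 120 [549.9 637.9]
y 150 [549.7 637.8]
```

View pics/w7.png

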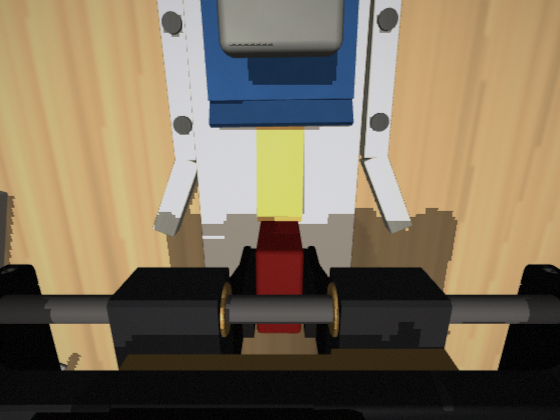

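The blade runs straight under the shoe's lead-in lip: brass at (280,170), lip edge at row 125. I'll advance while measuring the shoe height from the wrist camera.

```bash
cat > ws.py <<'E'
from h import *
def ws():
    zs=[];pl=[]
    for i in range(3):
        o=ctrl.get_obs(); a,d=ctrl.read_camera('wrist'); P,u,v=world('wrist',d,None,o); C=a[v,u].astype(int)
        m=(abs(P[:,0]-594)<32)&(P[:,1]>190)&(P[:,1]<200)&(P[:,2]>28)&(P[:,2]<45)&(C[:,2]>1.4*C[:,0]); zs.append(P[m][:,2].mean())
        m=(abs(P[:,0]-594)<38)&(abs(P[:,0]-594)>18)&(P[:,1]>140)&(P[:,1]<170)&(abs(P[:,2]-20)<4); pl.append(P[m][:,2].mean())
    print(o['time'],o['eef_pos'].round(1),o['wrist_force'].round(1),'shoe top',np.round(zs,2),'plate',np.round(pl,2),'gap',np.mean(np.array(zs)-pl).round(2))
ws()
E
python3 ws.py
```

```text
18.8 [595.3 101.2  34.7] [-1.2 -8.2  7.3] shoe top [34.39 34.42 34.38] plate [20.62 20.63 20.62] gap 13.77
```

jog_arm:
  plan:
    - [[0,0.002,0],0]
    - [[0,0.001,0],0]
    - [[0,0,0],0]

```text
time: 19.15
eef_pos: [595.4, 103.8, 34.7]
eef_rot: [0.001, 0.707, 0.707, -0.001]
wrist_force: [-0.4, -8.7, 8.5]
width: 21.7
```

```bash
python3 ws.py
```

```text
19.25 [595.4 103.9  34.7] [-0.3 -8.7  7.7] shoe top [34.66 34.66 34.66] plate [20.65 20.66 20.64] gap 14.01
```

jog_arm:
  plan:
    - [[0,0.002,0],0]
    - [[0,0.001,0],0]
    - [[0,0,0],0]

```text
time: 19.6
eef_pos: [595.5, 106.5, 34.7]
eef_rot: [0.001, 0.707, 0.707, -0.001]
wrist_force: [0.3, -9.6, 7.9]
width: 21.7
```

```bash
python3 ws.py
```

```text
19.7 [595.5 106.5  34.7] [  0.7 -10.5   7.2] shoe top [34.92 34.89 34.94] plate [20.65 20.61 20.65] gap 14.28
```

The shoe is lifting at 0.1 mm per mm of travel, as expected. One more 3 mm step, then I hold still.

jog_arm:
  plan:
    - [[0,0.002,0],0]
    - [[0,0.001,0],0]
    - [[0,0,0],0]
    - [[0,0,0],0]
    - [[0,0,0],0]
    - [[0,0,0],0]
    - [[0,0,0],0]
    - [[0,0,0],0]

```text
time: 20.55
eef_pos: [595.5, 109.2, 34.7]
eef_rot: [0.001, 0.707, 0.707, -0.001]
wrist_force: [-0.7, -11.1, 7.2]
width: 21.1
```

```bash
python3 ws.py; python3 hg.py w8; python3 fr.py
```

```text
20.65 [595.5 109.2  34.7] [  0.1 -11.    7.1] shoe top [35.2  35.14 35.16] plate [20.65 20.65 20.64] gap 14.52
20.7 [595.5 109.2  34.7] tool x yaw 89.98 [  0.7 -11.    7.4] 22.014688726994187
brass 5615 y max [132.2 175.6]
35 mid x 595.3 w 31.3 z 114.9
47 mid x 604.9 w 4.8 z 28.6
20.75 [595.5 109.2  34.7] [  0.8 -10.2   8.3] 234301
x 560 [101.9 174.6]
x 575 [115.2 174.6]
x 620 [102.3 175.1]
x 635 [102.8 242. ]
y 120 [550.1 637.8]
y 150 [549.9 638. ]
```

```bash
python3 -c "
from h import *
print(ctrl.hand_in())"
```

```text
the job is handed in; nothing more can be done
None
```

The plate is home against the stop, and the gauge is held under the shoe with the shoe lifted about 1 mm. I handed the job in at about 20.8 s. No verdict was reported.

- **Plate:** I pushed it along the channel until it stalled against the stop at about 12 N. It was square and centred to about 1 mm. In the last check it was still centred; its rear end was hidden by the gripper, so I could not re-measure that it was still against the stop. The gauge's drag also pushes it towards the stop.
- **Gauge:** I took the red-handled gauge, straightened it to within about 0.2° of the channel, and slid it flat under the shoe. The tip is about 29 mm past the lip. At the end the drag was about 11 N, with about 7 N pressing down and the grip set to 30 N.
- **Lift:** The shoe rose 0.1 mm per mm of travel, as expected for the wedge. I measured 0.75 mm of rise over the last 8 mm. Together with a small rise before that, I estimate a total lift of about 1 mm. I had no close-range reading of the shoe at rest, so the total is not measured directly.

**Disagreement and first attempt:** The fingertips measured only about 2 mm ahead of the TCP, while `ctrl.finger_overhang` gives 25 mm. Because of that, my first push passed over the plate without touching it. I lowered the tool using the measured tip height and pushed again.

I did not re-measure the bystanders at the end. Nothing was seen or felt touching them.

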